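# Reset the tripped breaker that feeds the steriliser

### The job

One of the three breakers on the supply box beside the steriliser has tripped: its toggle stands half-way, neither off nor on. Reset it: with the gripper's fingers closed, push that toggle all the way off (towards the ring mark) until you feel it come firmly up against its end, then throw it fully on (towards the bar mark), leave it there and take the hand away. Push by feel and never harder than 18 N, do not pinch the toggle, and leave the two other breakers, the jar, the bowl and the tray as they are.

Things in the scene. Friction and masses are not known exactly. Their poses are not given: they have to be found in the camera images.
- supply_box: Grey sheet-steel supply box lying flat on the counter, fixed, 190 (x) by 300 (y) by 50 mm high. Origin: centre of its underside, on the counter; z up. The three breakers stand on its top face in a row along its y, 80 mm apart, their axes parallel to the box's.
- tripped_breaker: Grey moulded breaker that has tripped; fixed; may be any of the three. Housing 130 (x) by 66 (y) by 60 mm high. Origin: centre of its underside, 50 mm above the counter; z up; the flat top face is 60 mm above the origin. +x is the on direction, -x the off direction. The toggle comes out of the middle of the face. More than 18 N on the breaker or its toggle breaks it.
- tripped_toggle (a joint): Angle (rad) of the tripped breaker's black toggle: 0 straight up, positive leans to the breaker's +x (on), negative to -x (off). A straight bar 16 mm wide (y), 10 mm thick, of smooth plastic; 60 mm stands above the face. It starts near 0 (-0.04 to 0.03) and stays where it is left. Turning it takes about 0.1 N m: some 2 N pushed near its top.
- tripped_hinge (a point): The toggle's hinge: axis along the breaker's y, 45 mm above the breaker's origin (15 mm below its face). On the way to on, a toggle that has not been reset jams hard somewhere from 0.04 to 0.60; once reset it goes to the on end, a stiff spring buffer at 0.75 (some 30 N m per rad, 10 N per mm at the push).
- off_mark (a point): White ring 13 mm wide on the face, 48 mm from the middle, off side. The off end is a buffer like the on end's, but where it lies cannot be seen and differs: -0.32 to -0.88. Over the last 0.25 rad before it a catch adds drag, 0.19 N m in all (3 to 5 N); that is not the end. The catch is reset only in the last 0.03 rad, so push till the force climbs clearly above this drag.
- on_mark (a point): White bar 14 mm long marked on the face, 48 mm from the middle, on the on side.
- tripped_toggle_tip (a point): Middle of the top end of the tripped toggle, 75 mm from its hinge.
- neighbour_a_breaker: Another breaker of the same make and size, same axes and origin, in the same row; its toggle is on. Leave alone.
- neighbour_a_toggle (a joint): Angle of its toggle (same meaning): stands on, about 0.74.
- neighbour_b_breaker: A third such breaker in the row; its toggle is off. Leave alone.
- neighbour_b_toggle (a joint): Angle of its toggle (same meaning): stands off, about -0.74.
- disinfectant_jar: Closed jar, 64 mm across, 100 mm high, standing loose on the counter on the box's +y side. Origin: centre of its underside.
- steel_bowl: Steel bowl, 90 mm across, 45 mm high, loose on the counter on the box's -y side. Origin: centre of its underside.
- instrument_tray: Flat steel tray, 100 by 160 by 25 mm, loose on the counter beyond the box (its +x side). Origin: centre of its underside.

How it is judged:
By the outcome, as a careful person would: the job done as asked, in the order asked, and still so for the second after the job is handed in, with the robot touching nothing.
It also fails if it takes over 51 s, if anything falls off the work surface, if the arm or the gripper's body presses on something with over 40 N, if the wrist force passes 120 N, or if a joint passes its speed limit or range.

### The arm

A 6-joint arm with a two-finger parallel gripper is mounted at the origin on the work surface. World frame = base frame: x ahead of the robot, y to its left, z up, the work surface at z = 0. Lengths are in m, angles in rad, forces in N, time in s.
With the tool pointing down it reaches from about 0.3 to 0.775 m from the base axis. Payload 14.6 kg.
Tool frame: the origin (TCP) lies midway between the tips of the shut fingers; the grasp point (between the pads) lies 19 mm behind it (r.pinch_z is the distance from the TCP to the grasp point, in m); z points along the fingers, y is the direction in which the jaws open and shut (so a half turn about z gives the same grasp; the last joint's range is limited). The gripper opens to 94 mm and grips with 3 to 60 N. Pads are 16 mm wide; open, the fingers measure 119 mm over their backs; the gripper's body (75 mm by 177 mm) begins 78 mm behind the grasp point.
Start: joints at [-1.382, 0.3, 1.521, -0, 1.321, -0.067], TCP at [0.139, -0.532, 0.205] pointing down, gripper open.
Joint ranges: [-3.03, 3.03], [-0.79, 2.21], [0.23, 2.52], [-1.04, 4.18], [0, 3.07], [-2.55, 2.55]. Speed limits (rad/s): [2.22, 2.22, 2.57, 3.14, 3.14, 3.14].

### API

Orientations are given as a unit quaternion [w, x, y, z].
In Python, from station import r, viewer, order gives the robot as it stands.
- The arm moves only by the tool jog_arm, never from a script. Its argument "commands" is a list of rows, each an object with "dp": the shift along the tool's x, y, z normalised to -1 to 1, where 1 is 0.3 m, a list of three; "turn": the turn, a rotation vector about the tool's x, y, z normalised to -1 to 1, where 1 is 0.5 rad, a list of three; "jaw": the opening, from 0 (shut) to 1 (fully open). A call has exactly 8 rows; each row shifts and turns the pose as measured when the row begins, along the tool's axes as they then stand; what a row does not reach is not made up. A row lasts 1/12 s, in which the tool goes at most 41.7 mm and 7.16 degrees, less where a joint would pass 70% of its speed; a pose out of reach is approached as far as the arm can. A call with a number of a shift or a turn outside -1 to 1 is refused whole. A call with a gripper value outside its range is refused whole. The fingers move at their own pace and stop on an object; "grip_force" is the grip in N (left out, the last holds). Time passes only in rows, so rows that do not move let the fingers close, or fill a call up. It gives the time, the measured TCP pose, the force and the opening at its end, in the units of the state.
- r.observe(): the state, without advancing time (a new reading comes with each control period).
- viewer.grab_frame(name): name is "scene" or "top"; returns the picture (400x640x3 uint8, blue, green, red); there is no depth.
- viewer.get_calibration(name): a dict with "fov_y" (degrees; the focal length in pixels is half the picture's height over the tangent of half this angle, whatever the lens; pixels are square), "cx", "cy" (the principal point, pixels), "R" (3x3) and "t" (3): a world point X has camera coordinates R X + t. Camera axes: x right, y down, z forward; pixel columns grow to the right and rows downward; lengths in m; the calibration is good to about 2 mm. A picture is of the moment at which its call begins. get_calibration takes no time and is no camera call.
- order.sign_off(): hands the job in, once; it reports no verdict.
Trained networks look in the newest picture that a camera, given by its name, has taken for a name from the list of things; names that differ only in an ending like _2 or _b are one class to them, and where a whole thing is asked for, a point or a joint stands for the part that bears it (a point fixed in the world has none). Each returns a list of dicts, best first, with "conf" (0 to 1); they miss things now and then, are a little off and sometimes report something else, mostly with a low value. They report only what shows in the picture. A call takes as long as a camera call.
- viewer.regions_of(camera, target): "pixels" (400x640 bool, what is visible of it) and "uv" ([column, row] in pixels, amid what is visible of it).
The state is a dict: "time": time; "joint_pos": joint angles; "qvel": joint speeds; "effort": joint torques, N m; "position": TCP position; "eef_rot": TCP orientation; "ft_force": force on the tool from outside, world axes, zero at the start; "moment": the same for the moment, N m; "finger_gap": finger opening in m.
Only numpy, scipy, OpenCV 4.12 (cv2) and the standard library are available. Lean on these libraries where they do the work, as an engineer would, in place of code of your own. Each camera call takes 0.05 s, during which the arm holds its last target. There are 200 camera calls.

## Working session

There is one attempt and no reset: what is moved stays moved. The work goes in short steps, Python scripts to look and compute and a tool call to move; the robot and the scene stay as the last step left them, time stands still between calls to the robot, and variables do not carry over. Pictures are saved under pics/ and viewed, about 8 in all and at most 12, crops included, and the job is handed in when it is done.

Besides the shell and the picture viewer there is one more tool, called after "Call:" by a JSON object that holds its "method" and its "body". jog_arm: Moves the arm, as the interface text tells. Its arguments: {"type":"object","properties":{"commands":{"type":"array","items":{"type":"object","properties":{"dp":{"type":"array","items":{"type":"number"}},"turn":{"type":"array","items":{"type":"number"}},"jaw":{"type":"number"}}}},"grip_force":{"type":"number"}},"required":["commands"]}

```bash
mkdir -p pics; ls; python3 - <<'E'
from station import r, viewer, order
import cv2,numpy as np
for n in("scene","top"):
    im=viewer.grab_frame(n); cv2.imwrite(f"pics/{n}0.png",im)
    c=viewer.get_calibration(n); print(n,c)
    for t in("tripped_toggle","tripped_breaker","supply_box","off_mark","on_mark","instrument_tray"):
        try:
            for d in viewer.regions_of(n,t): print(t,np.round(d["conf"],2),d["uv"],d["pixels"].sum())
        except Exception as e: print(t,e)
print(r.observe())
E
```

```text
pics
scene {'fov_y': 52.21550838562505, 'cx': 311.39745428906645, 'cy': 198.95477196811325, 'R': array([[-0.20609829,  0.97852442,  0.00366833],
       [ 0.83796775,  0.17842741, -0.51572638],
       [-0.50530539, -0.10321638, -0.85674549]]), 't': array([ 0.1076674 , -0.48798261,  1.46319043])}
tripped_toggle 0.71 [290.3, 184.6] 1452
tripped_breaker 0.94 [260.0, 176.7] 1443
supply_box 0.61 [346.1, 221.0] 777
off_mark 0.56 [259.5, 175.6] 1442
on_mark 0.87 [263.7, 175.8] 1523
instrument_tray 0.85 [213.5, 246.1] 2465
top {'fov_y': 50.219839162530995, 'cx': 320.594711466298, 'cy': 201.2386848965334, 'R': array([[-0.02550125, -0.9994652 , -0.02046943],
       [-0.99186843,  0.02785073, -0.12418271],
       [ 0.12468639,  0.01713616, -0.99204821]]), 't': array([0.04582431, 0.64924351, 1.23521328])}
tripped_toggle 0.39 [402.1, 226.9] 1207
tripped_toggle 0.37 [375.2, 219.2] 37
tripped_breaker 0.95 [375.8, 220.4] 1151
supply_box 0.72 [360.2, 226.3] 3029
off_mark 0.65 [375.8, 219.3] 1138
on_mark 0.93 [374.7, 219.3] 1136
instrument_tray 0.8 [392.3, 157.1] 1778
{'time': 0.7, 'joint_pos': array([-1.38157798e+00,  2.99919240e-01,  1.52104180e+00,  1.87982401e-06,
        1.32066120e+00, -6.65827503e-02]), 'qvel': array([ 0.00024856,  0.00158789, -0.00025058, -0.00025483,  0.00045648,
       -0.00098561]), 'effort': array([ 1.43658262e-04, -5.31568837e+01, -3.52873421e+01,  7.08530447e-02,
        2.13033892e-02, -4.75385150e-05]), 'position': array([ 0.13916487, -0.53208484,  0.20541732]), 'eef_rot': array([-1.48224628e-05,  9.91831898e-01,  1.27551893e-01,  2.35059973e-09]), 'ft_force': array([-0.12075032, -0.30320836, -0.09711786]), 'moment': array([ 0.02082969, -0.02321986,  0.02604818]), 'finger_gap': 0.09407048174228169}
```

```bash
python3 - <<'E'
import cv2
a=cv2.imread("pics/top0.png")[150:290,270:470]; cv2.imwrite("pics/topc.png",cv2.resize(a,None,fx=4,fy=4,interpolation=2))
a=cv2.imread("pics/scene0.png")[100:260,180:380]; cv2.imwrite("pics/scc.png",cv2.resize(a,None,fx=3.75,fy=3.75,interpolation=2))
E
```

```text
(no output)
```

View pics/topc.png

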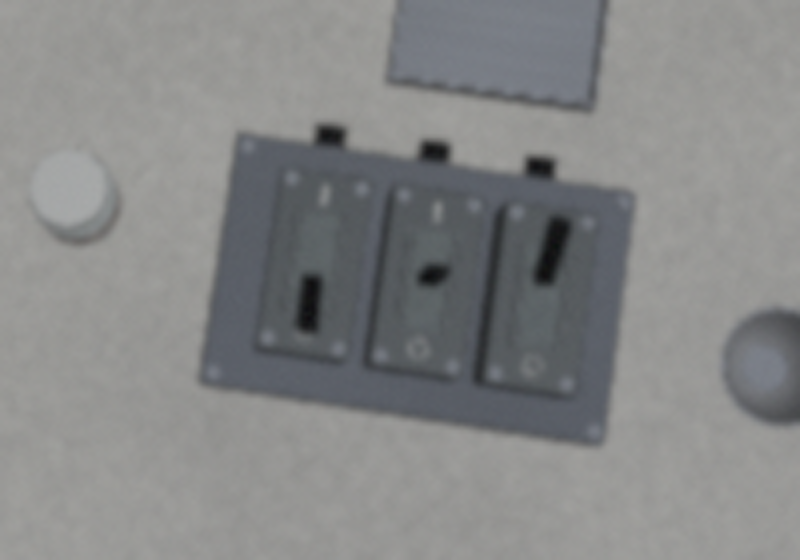

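View pics/scc.png

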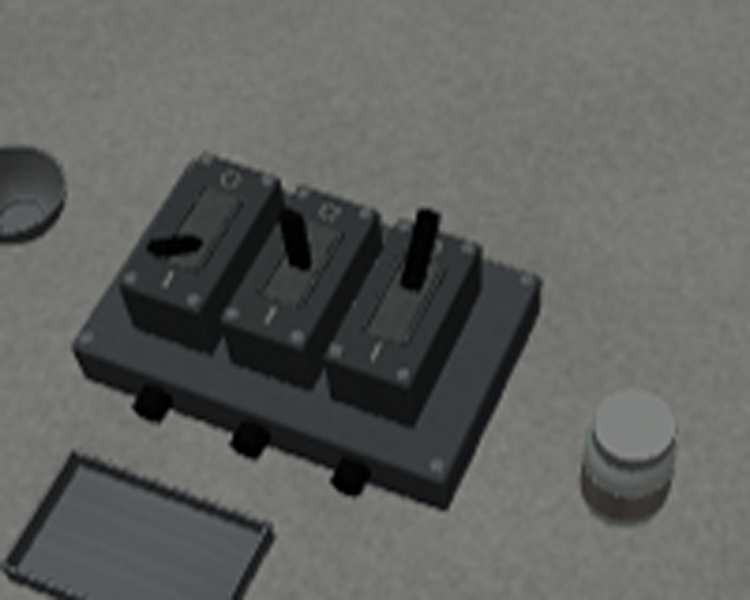

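The middle breaker is the tripped one. In the top crop its toggle is near upright at (433,273), its ring at (418,349) and its bar at (437,212). The left one is off and the right one is on. I'll fit the row pose from the marks in both views.

```bash
cat > h.py <<'E'
import numpy as np
from station import r,viewer
from scipy.optimize import least_squares
from scipy.spatial.transform import Rotation as Ro
def proj(n,X):
    c=viewer.get_calibration(n); p=np.atleast_2d(X)@c["R"].T+c["t"]; f=200/np.tan(np.radians(c["fov_y"]/2))
    return p[:,:2]/p[:,2:]*f+[c["cx"],c["cy"]]
def w(p,l):
    c,s=np.cos(p[2]),np.sin(p[2]); l=np.atleast_2d(l)
    return np.c_[p[0]+c*l[:,0]-s*l[:,1],p[1]+s*l[:,0]+c*l[:,1],l[:,2]]
E
python3 - <<'E'
from h import *
T=np.array([[418,349],[437,212],[533,366],[324,195]]);T=(T+.5)/4-.5+[270,150]
TL=[[-.048,0,.11],[.048,0,.11],[-.048,-.08,.11],[.048,.08,.11]]
S=np.array([[330,211],[271,315],[231,179],[167,279],[376,352]]);S=(S+.5)/3.75-.5+[180,100]
SL=[[-.048,0,.11],[.048,0,.11],[-.048,-.08,.11],[.048,-.08,.11],[.048,.08,.11]]
B=np.array([[238,133],[635,191],[603,444],[201,383]]);B=(B+.5)/4-.5+[270,150]
BL=[[.095,.15,.05],[.095,-.15,.05],[-.095,-.15,.05],[-.095,.15,.05]]
def fit(L):
    f=lambda p:np.concatenate([(proj(n,w(p,l))-u).ravel() for n,u,l in L])
    s=least_squares(f,[.5,-.1,0]);print(np.round(s.x,4),np.round(s.fun,1));return s.x
fit([("top",T,TL)]);fit([("scene",S,SL)]);fit([("top",B,BL)]);p=fit([("top",T,TL),("scene",S,SL)])
for a in(-.04,.03):
  for z in(0,.06): 
    X=w(p,[[np.sin(a)*(.015+z),0,.095+np.cos(a)*(.015+z)]]);print(a,z,(proj("top",X)-[270,150]+.5)*4,(proj("scene",X)-[180,100]+.5)*3.75)
for x,y,z in((.1,0,.205),(.05,0,.2),(.1,0,.14)): print(w(p,[[x,y,z]]))
o=r.observe();R=Ro.from_quat(o["eef_rot"],scalar_first=True).as_matrix();print(R)
E
```

```text
[ 0.5852 -0.1283 -0.1803] [ 0.  -0.3  0.   0.2 -0.2 -0.1  0.1  0.2]
[ 0.5839 -0.1279 -0.1763] [-0.2  0.3 -0.1 -0.1 -0.1  0.   0.4 -0.  -0.1 -0.1]
[ 0.5854 -0.1281 -0.176 ] [-0.5 -0.5  0.6 -0.4  0.8  0.5 -0.8  0.3]
[ 0.5845 -0.128  -0.1786] [-0.  -0.  -0.1  0.4 -0.2  0.1  0.   0.5 -0.2  0.5 -0.3  0.1 -0.1  0.2
  0.3  0.1 -0.3  0.1]
-0.04 0 [[427.65510382 282.32214122]] [[301.12252192 262.84978712]]
-0.04 0.06 [[436.99955489 278.63977894]] [[293.41046718 209.07385573]]
0.03 0 [[427.86076426 280.84472944]] [[300.47531022 263.96698496]]
0.03 0.06 [[438.07649895 270.86971177]] [[289.9920484  214.81012203]]
[[ 0.68293448 -0.14578478  0.205     ]]
[[ 0.6337298  -0.13690226  0.2       ]]
[[ 0.68293448 -0.14578478  0.14      ]]
[[ 9.67461029e-01  2.53020071e-01 -3.77660357e-06]
 [ 2.53020071e-01 -9.67461029e-01  2.94033826e-05]
 [ 3.78592917e-06 -2.94021833e-05 -1.00000000e+00]]
```

Call:
{"method": "jog_arm", "body": {"commands": [{"dp":[0,0,0],"turn":[0,0,0.217],"jaw":0},{"dp":[0,0,0],"turn":[0,0,0.217],"jaw":0},{"dp":[0,0,0],"turn":[0,0,0.217],"jaw":0},{"dp":[0,0,0],"turn":[0,0,0.217],"jaw":0},{"dp":[0.087,-0.101,0],"turn":[0,0,0],"jaw":0},{"dp":[0.087,-0.101,0],"turn":[0,0,0],"jaw":0},{"dp":[0.087,-0.101,0],"turn":[0,0,0],"jaw":0},{"dp":[0.087,-0.101,0],"turn":[0,0,0],"jaw":0}], "grip_force": 10}}

```text
time: 1.37
position: [0.2642, -0.4341, 0.2046]
eef_rot: [0.0, 0.994, -0.105, -0.0]
ft_force: [0.7, 0.8, -0.3]
finger_gap: 0.044
```

```bash
cat > st.py <<'E'
from h import *
p=np.array([.5845,-.128,-.1786])
o=r.observe();R=Ro.from_quat(o["eef_rot"],scalar_first=True).as_matrix()
A=Ro.from_euler("z",p[2]).as_matrix()
x=A.T@(o["position"]-[p[0],p[1],0]);f=A.T@o["ft_force"]
print("t",round(o["time"],2),"box mm",np.round(x*1e3,2),"F",np.round(f,2),np.round(np.linalg.norm(f),2),"yawerr",np.round(np.arctan2(R[1,0],R[0,0])-p[2],4),"tilt",np.round(R[:,2],4),"gap",round(o["finger_gap"],4))
E
python3 st.py
```

```text
t 1.37 box mm [-260.82 -358.14  204.64] F [ 0.54  0.89 -0.3 ] 1.08 yawerr -0.0321 tilt [-9.e-04 -2.e-04 -1.e+00] gap 0.044
```

Call:
{"method": "jog_arm", "body": {"commands": [{"dp":[0.087,-0.101,0],"turn":[0,0,-0.064],"jaw":0},{"dp":[0.087,-0.101,0],"turn":[0,0,0],"jaw":0},{"dp":[0.087,-0.101,0],"turn":[0,0,0],"jaw":0},{"dp":[0.087,-0.101,0],"turn":[0,0,0],"jaw":0},{"dp":[0.087,-0.101,0],"turn":[0,0,0],"jaw":0},{"dp":[0.087,-0.101,0],"turn":[0,0,0],"jaw":0},{"dp":[0.087,-0.101,0],"turn":[0,0,0],"jaw":0},{"dp":[0.087,-0.101,0],"turn":[0,0,0],"jaw":0}]}}

```text
time: 2.03
position: [0.5223, -0.2224, 0.206]
eef_rot: [0.001, 0.996, -0.089, 0.001]
ft_force: [-0.4, -1.5, 0.1]
finger_gap: 0.0004
```

```bash
python3 st.py
```

```text
t 2.03 box mm [ -44.44 -103.99  205.97] F [-0.11 -1.52  0.11] 1.52 yawerr 0.0001 tilt [ 0.0015 -0.0025 -1.    ] gap 0.0004
```

Call:
{"method": "jog_arm", "body": {"commands": [{"dp":[0.075,-0.087,0],"turn":[0,0,0],"jaw":0},{"dp":[0.075,-0.087,0],"turn":[0,0,0],"jaw":0},{"dp":[0.075,-0.087,0],"turn":[0,0,0],"jaw":0},{"dp":[0.075,-0.087,0],"turn":[0,0,0],"jaw":0},{"dp":[0,0,0],"turn":[0,0,0],"jaw":0},{"dp":[0,0,0],"turn":[0,0,0],"jaw":0},{"dp":[0,0,0],"turn":[0,0,0],"jaw":0},{"dp":[0,0,0],"turn":[0,0,0],"jaw":0}]}}

```text
time: 2.7
position: [0.6378, -0.1235, 0.204]
eef_rot: [0.001, 0.996, -0.085, 0.0]
ft_force: [-0.6, -0.1, -0.7]
finger_gap: 0.0004
```

```bash
python3 st.py;python3 - <<'E'
from h import *
import cv2
a=viewer.grab_frame("scene")[60:260,180:400];cv2.imwrite("pics/s2.png",cv2.resize(a,None,fx=3,fy=3,interpolation=2))
E
```

```text
t 2.7 box mm [ 51.7   13.93 203.97] F [-0.57 -0.19 -0.75] 0.96 yawerr 0.008 tilt [ 4.0e-04 -1.5e-03 -1.0e+00] gap 0.0004
```

View pics/s2.png

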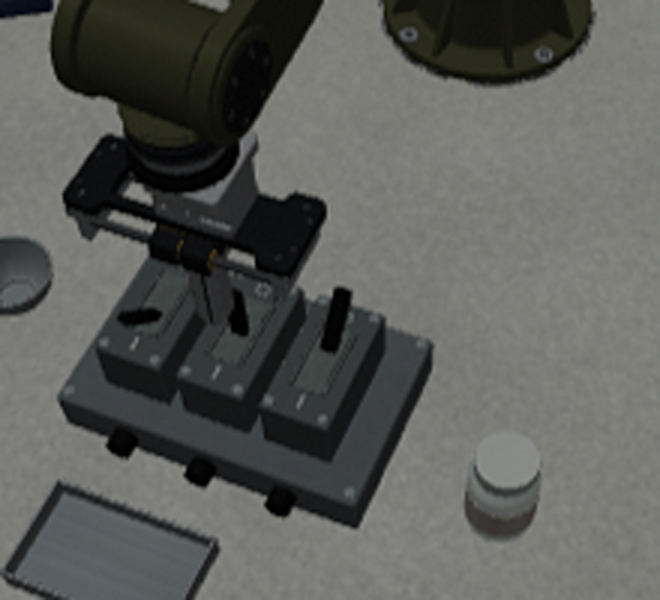

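Call:
{"method": "jog_arm", "body": {"commands": [{"dp":[-0.01,0.046,0],"turn":[0,0,0.016],"jaw":0},{"dp":[0,0,0],"turn":[0,0,0],"jaw":0},{"dp":[0,0,0.05],"turn":[0,0,0],"jaw":0},{"dp":[0,0,0.05],"turn":[0,0,0],"jaw":0},{"dp":[0,0,0.05],"turn":[0,0,0],"jaw":0},{"dp":[0,0,0.04],"turn":[0,0,0],"jaw":0},{"dp":[0,0,0.01],"turn":[0,0,0],"jaw":0},{"dp":[0,0,0],"turn":[0,0,0],"jaw":0}]}}

```text
time: 3.42
position: [0.6293, -0.1452, 0.1452]
eef_rot: [0.001, 0.996, -0.094, 0.003]
ft_force: [-0.4, -0.1, 0.6]
finger_gap: 0.0007
```

```bash
python3 st.py; python3 -c "
from h import *
print(proj('scene',np.array([.6378,-.1235,.204])[None])*3-np.array([540,180]))"
```

```text
t 3.42 box mm [ 47.16  -8.95 145.2 ] F [-0.36 -0.18  0.59] 0.72 yawerr -0.0106 tilt [ 0.0052 -0.0034 -1.    ] gap 0.0007
[[214.23233347 315.84018417]]
```

Call:
{"method": "jog_arm", "body": {"commands": [{"dp":[0,-0.012,0.012],"turn":[0,0,-0.01],"jaw":0},{"dp":[0,-0.01,0.012],"turn":[0,0,0],"jaw":0},{"dp":[0,0,0.004],"turn":[0,0,0],"jaw":0},{"dp":[0,0,0],"turn":[0,0,0],"jaw":0},{"dp":[-0.01,0,0],"turn":[0,0,0],"jaw":0},{"dp":[-0.01,0,0],"turn":[0,0,0],"jaw":0},{"dp":[-0.01,0,0],"turn":[0,0,0],"jaw":0},{"dp":[0,0,0],"turn":[0,0,0],"jaw":0}]}}

```text
time: 4.08
position: [0.6219, -0.1365, 0.139]
eef_rot: [0.002, 0.996, -0.092, 0.005]
ft_force: [-0.2, 0.1, 0.1]
finger_gap: 0.0004
```

```bash
python3 st.py
```

```text
t 4.08 box mm [ 38.34  -1.76 139.04] F [-0.18  0.04  0.1 ] 0.21 yawerr -0.005 tilt [ 0.0091 -0.0044 -0.9999] gap 0.0004
```

Call:
{"method": "jog_arm", "body": {"commands": [{"dp":[-0.007,-0.003,0.007],"turn":[0.008,-0.018,-0.005],"jaw":0},{"dp":[-0.007,-0.003,0.006],"turn":[0,0,0],"jaw":0},{"dp":[-0.007,0,0],"turn":[0,0,0],"jaw":0},{"dp":[-0.007,0,0],"turn":[0,0,0],"jaw":0},{"dp":[-0.007,0,0],"turn":[0,0,0],"jaw":0},{"dp":[-0.007,0,0],"turn":[0,0,0],"jaw":0},{"dp":[-0.007,0,0],"turn":[0,0,0],"jaw":0},{"dp":[0,0,0],"turn":[0,0,0],"jaw":0}]}}

```text
time: 4.75
position: [0.6061, -0.1318, 0.1351]
eef_rot: [-0.001, 0.996, -0.09, 0.0]
ft_force: [-0.2, 0.2, 0.2]
finger_gap: 0.0004
```

```bash
python3 st.py
```

```text
t 4.75 box mm [ 21.94   0.14 135.05] F [-0.24  0.2   0.18] 0.36 yawerr -0.0025 tilt [ 5.0e-04  1.7e-03 -1.0e+00] gap 0.0004
```

Call:
{"method": "jog_arm", "body": {"commands": [{"dp":[-0.005,0,0],"turn":[0,0,0],"jaw":0},{"dp":[-0.005,0,0],"turn":[0,0,0],"jaw":0},{"dp":[-0.005,0,0],"turn":[0,0,0],"jaw":0},{"dp":[-0.005,0,0],"turn":[0,0,0],"jaw":0},{"dp":[-0.005,0,0],"turn":[0,0,0],"jaw":0},{"dp":[-0.005,0,0],"turn":[0,0,0],"jaw":0},{"dp":[-0.005,0,0],"turn":[0,0,0],"jaw":0},{"dp":[0,0,0],"turn":[0,0,0],"jaw":0}]}}

```text
time: 5.42
position: [0.5958, -0.1299, 0.1357]
eef_rot: [-0.001, 0.996, -0.09, 0.002]
ft_force: [0.6, 0.5, -0.3]
finger_gap: 0.0
```

```bash
python3 st.py
```

```text
t 5.42 box mm [1.1440e+01 1.3000e-01 1.3573e+02] F [ 0.48  0.55 -0.33] 0.8 yawerr -0.0024 tilt [ 3.9e-03  9.0e-04 -1.0e+00] gap 0.0
```

Call:
{"method": "jog_arm", "body": {"commands": [{"dp":[-0.003,0,0],"turn":[0,0,0],"jaw":0},{"dp":[-0.003,0,0],"turn":[0,0,0],"jaw":0},{"dp":[-0.003,0,0],"turn":[0,0,0],"jaw":0},{"dp":[-0.003,0,0],"turn":[0,0,0],"jaw":0},{"dp":[-0.003,0,0],"turn":[0,0,0],"jaw":0},{"dp":[-0.003,0,0],"turn":[0,0,0],"jaw":0},{"dp":[-0.003,0,0],"turn":[0,0,0],"jaw":0},{"dp":[-0.003,0,0],"turn":[0,0,0],"jaw":0}]}}

```text
time: 6.08
position: [0.589, -0.1287, 0.1359]
eef_rot: [-0.0, 0.996, -0.09, 0.003]
ft_force: [4.8, -1.0, -0.5]
finger_gap: 0.0006
```

```bash
python3 st.py
```

```text
t 6.08 box mm [4.5200e+00 1.3000e-01 1.3593e+02] F [ 4.86 -0.16 -0.45] 4.88 yawerr -0.0025 tilt [ 6.5e-03  4.0e-04 -1.0e+00] gap 0.0006
```

Call:
{"method": "jog_arm", "body": {"commands": [{"dp":[-0.002,0,0],"turn":[0,0,0],"jaw":0},{"dp":[-0.002,0,0],"turn":[0,0,0],"jaw":0},{"dp":[-0.002,0,0],"turn":[0,0,0],"jaw":0},{"dp":[-0.002,0,0],"turn":[0,0,0],"jaw":0},{"dp":[-0.002,0,0],"turn":[0,0,0],"jaw":0},{"dp":[-0.002,0,0],"turn":[0,0,0],"jaw":0},{"dp":[-0.002,0,0],"turn":[0,0,0],"jaw":0},{"dp":[-0.002,0,0],"turn":[0,0,0],"jaw":0}]}}

```text
time: 6.75
position: [0.5849, -0.128, 0.1368]
eef_rot: [-0.0, 0.996, -0.09, 0.005]
ft_force: [5.0, -2.0, 0.4]
finger_gap: 0.0004
```

```bash
python3 st.py
```

```text
t 6.75 box mm [4.2000e-01 1.0000e-01 1.3678e+02] F [ 5.3  -1.03  0.36] 5.41 yawerr -0.0025 tilt [ 1.030e-02 -5.000e-04 -9.999e-01] gap 0.0004
```

Call:
{"method": "jog_arm", "body": {"commands": [{"dp":[-0.002,0,0.002],"turn":[0,-0.006,0],"jaw":0},{"dp":[-0.002,0,0.002],"turn":[0,-0.006,0],"jaw":0},{"dp":[-0.002,0,0.002],"turn":[0,-0.006,0],"jaw":0},{"dp":[-0.002,0,0],"turn":[0,-0.006,0],"jaw":0},{"dp":[-0.002,0,0],"turn":[0,-0.004,0],"jaw":0},{"dp":[-0.002,0,0],"turn":[0,-0.002,0],"jaw":0},{"dp":[-0.002,0,0],"turn":[0,-0.002,0],"jaw":0},{"dp":[-0.002,0,0],"turn":[0,-0.002,0],"jaw":0}]}}

```text
time: 7.42
position: [0.5801, -0.1271, 0.1353]
eef_rot: [-0.001, 0.996, -0.09, -0.004]
ft_force: [4.6, -0.6, 0.7]
finger_gap: 0.0003
```

```bash
python3 st.py
```

```text
t 7.42 box mm [-4.4500e+00  6.0000e-02  1.3532e+02] F [4.65 0.2  0.69] 4.71 yawerr -0.0025 tilt [-0.0071  0.0025 -1.    ] gap 0.0003
```

Call:
{"method": "jog_arm", "body": {"commands": [{"dp":[-0.002,0,0],"turn":[0,0,0],"jaw":0},{"dp":[-0.002,0,0],"turn":[0,0,0],"jaw":0},{"dp":[-0.002,0,0],"turn":[0,0,0],"jaw":0},{"dp":[-0.002,0,0],"turn":[0,0,0],"jaw":0},{"dp":[-0.002,0,0],"turn":[0,0,0],"jaw":0},{"dp":[-0.002,0,0],"turn":[0,0,0],"jaw":0},{"dp":[-0.002,0,0],"turn":[0,0,0],"jaw":0},{"dp":[-0.002,0,0],"turn":[0,0,0],"jaw":0}]}}

```text
time: 8.08
position: [0.5785, -0.1269, 0.1359]
eef_rot: [-0.0, 0.996, -0.09, 0.001]
ft_force: [8.8, -1.4, 2.5]
finger_gap: 0.0004
```

```bash
python3 st.py
```

```text
t 8.08 box mm [-6.120e+00  2.000e-02  1.359e+02] F [8.87 0.18 2.54] 9.23 yawerr -0.0026 tilt [ 1.3e-03  7.0e-04 -1.0e+00] gap 0.0004
```

Call:
{"method": "jog_arm", "body": {"commands": [{"dp":[-0.002,0,0],"turn":[0,0,0],"jaw":0},{"dp":[-0.002,0,0],"turn":[0,0,0],"jaw":0},{"dp":[-0.002,0,0],"turn":[0,0,0],"jaw":0},{"dp":[-0.002,0,0],"turn":[0,0,0],"jaw":0},{"dp":[-0.002,0,0],"turn":[0,0,0],"jaw":0},{"dp":[-0.002,0,0],"turn":[0,0,0],"jaw":0},{"dp":[-0.002,0,0],"turn":[0,0,0],"jaw":0},{"dp":[-0.002,0,0],"turn":[0,0,0],"jaw":0}]}}

```text
time: 8.75
position: [0.5778, -0.1268, 0.1373]
eef_rot: [0.0, 0.996, -0.091, 0.007]
ft_force: [7.3, -1.5, 1.0]
finger_gap: 0.0004
```

```bash
python3 st.py
```

```text
t 8.75 box mm [-6.7800e+00 -2.0000e-02  1.3733e+02] F [ 7.48 -0.22  0.96] 7.55 yawerr -0.0027 tilt [ 0.013  -0.0018 -0.9999] gap 0.0004
```

Call:
{"method": "jog_arm", "body": {"commands": [{"dp":[-0.003,0,0.001],"turn":[0,-0.003,0],"jaw":0},{"dp":[-0.003,0,0.001],"turn":[0,-0.003,0],"jaw":0},{"dp":[-0.003,0,0.001],"turn":[0,-0.003,0],"jaw":0},{"dp":[-0.003,0,0.001],"turn":[0,-0.003,0],"jaw":0},{"dp":[-0.003,0,0.001],"turn":[0,-0.003,0],"jaw":0},{"dp":[-0.003,0,0.001],"turn":[0,-0.003,0],"jaw":0},{"dp":[-0.003,0,0],"turn":[0,-0.003,0],"jaw":0},{"dp":[-0.003,0,0],"turn":[0,-0.003,0],"jaw":0}]}}

```text
time: 9.42
position: [0.5769, -0.1268, 0.1382]
eef_rot: [0.001, 0.996, -0.091, 0.01]
ft_force: [9.5, -2.1, 0.7]
finger_gap: 0.0006
```

```bash
python3 st.py
```

```text
t 9.42 box mm [-7.6900e+00 -1.3000e-01  1.3824e+02] F [ 9.71 -0.37  0.65] 9.74 yawerr -0.0028 tilt [ 0.0188 -0.0035 -0.9998] gap 0.0006
```

Call:
{"method": "jog_arm", "body": {"commands": [{"dp":[-0.003,0,0.002],"turn":[0,-0.008,0],"jaw":0},{"dp":[-0.003,0,0.002],"turn":[0,-0.008,0],"jaw":0},{"dp":[-0.003,0,0.002],"turn":[0,-0.008,0],"jaw":0},{"dp":[-0.0035,0,0.002],"turn":[0,-0.008,0],"jaw":0},{"dp":[-0.0035,0,0.002],"turn":[0,-0.006,0],"jaw":0},{"dp":[-0.0035,0,0.001],"turn":[0,-0.006,0],"jaw":0},{"dp":[-0.0035,0,0.001],"turn":[0,-0.006,0],"jaw":0},{"dp":[-0.0035,0,0.001],"turn":[0,-0.006,0],"jaw":0}]}}

```text
time: 10.08
position: [0.5764, -0.1267, 0.1386]
eef_rot: [0.001, 0.996, -0.091, 0.006]
ft_force: [11.4, -0.9, 1.1]
finger_gap: 0.0003
```

```bash
python3 st.py
```

```text
t 10.08 box mm [ -8.15  -0.18 138.65] F [11.34  1.1   1.15] 11.45 yawerr -0.0029 tilt [ 0.0122 -0.0031 -0.9999] gap 0.0003
```

Call:
{"method": "jog_arm", "body": {"commands": [{"dp":[0.02,0,0],"turn":[0,-0.01,0],"jaw":0},{"dp":[0.02,0,0],"turn":[0,-0.01,0],"jaw":0},{"dp":[0,0,0],"turn":[0,0,0],"jaw":0},{"dp":[0,0,-0.06],"turn":[0,0,0],"jaw":0},{"dp":[0,0,-0.06],"turn":[0,0,0],"jaw":0},{"dp":[0,0,-0.06],"turn":[0,0,0],"jaw":0},{"dp":[0,0,-0.02],"turn":[0,0,0],"jaw":0},{"dp":[0,0,0],"turn":[0,0,0],"jaw":0}]}}

```text
time: 10.75
position: [0.5856, -0.1282, 0.1957]
eef_rot: [-0.001, 0.996, -0.091, -0.008]
ft_force: [-0.3, 0.2, -0.3]
finger_gap: 0.0003
```

```bash
python3 st.py
```

```text
t 10.75 box mm [  1.1   -0.   195.68] F [-0.35  0.18 -0.32] 0.5 yawerr -0.0027 tilt [-0.0155  0.003  -0.9999] gap 0.0003
```

Call:
{"method": "jog_arm", "body": {"commands": [{"dp":[-0.05,0,0],"turn":[0,0.015,0],"jaw":0},{"dp":[-0.06,0,0],"turn":[0,0.006,0],"jaw":0},{"dp":[-0.05,0,0],"turn":[0,0,0],"jaw":0},{"dp":[-0.03,0,0],"turn":[0,0,0],"jaw":0},{"dp":[-0.02,0,0],"turn":[0,0,0],"jaw":0},{"dp":[0,0,0],"turn":[0,0,0],"jaw":0},{"dp":[0,0,0],"turn":[0,0,0],"jaw":0},{"dp":[0,0,0],"turn":[0,0,0],"jaw":0}]}}

```text
time: 11.42
position: [0.5187, -0.1157, 0.1884]
eef_rot: [-0.001, 0.996, -0.091, -0.008]
ft_force: [0.1, 0.5, 0.1]
finger_gap: 0.0005
```

```bash
python3 st.py;python3 - <<'E'
from h import *
import cv2
a=viewer.grab_frame("scene")[60:260,180:400];cv2.imwrite("pics/s3.png",cv2.resize(a,None,fx=3,fy=3,interpolation=2))
p=[.5845,-.128,-.1786]
for a in(-.4,-.46,-.6):
  print(a,proj("scene",w(p,[[np.sin(a)*.075,0,.095+np.cos(a)*.075]]))*3-[540,180])
E
```

```text
t 11.42 box mm [-66.97   0.4  188.37] F [0.06 0.5  0.15] 0.52 yawerr -0.0027 tilt [-0.0157  0.0039 -0.9999] gap 0.0005
-0.4 [[247.37719619 267.30577056]]
-0.46 [[249.64656463 265.17651351]]
-0.6 [[254.73981814 261.34097047]]
```

View pics/s3.png

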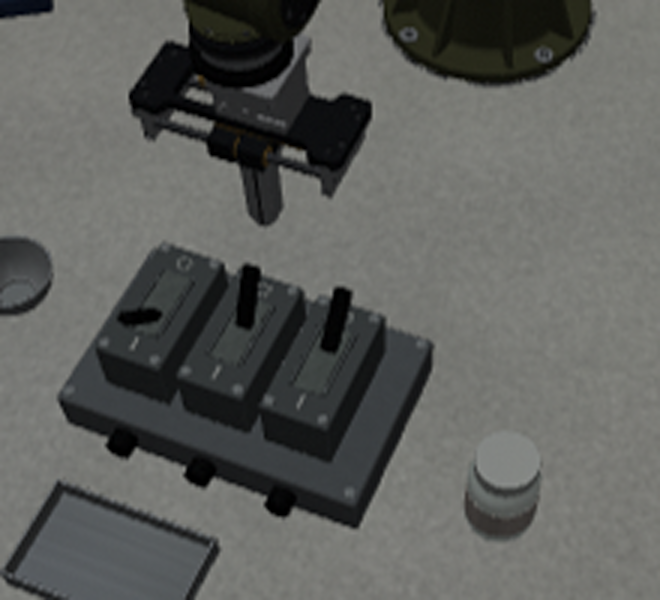

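Call:
{"method": "jog_arm", "body": {"commands": [{"dp":[0,0,0.04],"turn":[0,0.01,0],"jaw":0},{"dp":[0,0,0.04],"turn":[0,0.01,0],"jaw":0},{"dp":[0,0,0.035],"turn":[0,0.01,0],"jaw":0},{"dp":[0,0,0.03],"turn":[0,0.005,0],"jaw":0},{"dp":[0,0,0.012],"turn":[0,0,0],"jaw":0},{"dp":[0.01,0,0],"turn":[0,0,0],"jaw":0},{"dp":[0.01,0,0],"turn":[0,0,0],"jaw":0},{"dp":[0.01,0,0],"turn":[0,0,0],"jaw":0}]}}

```text
time: 12.13
position: [0.5303, -0.1179, 0.1389]
eef_rot: [-0.0, 0.996, -0.091, 0.001]
ft_force: [0.4, -0.6, 0.1]
finger_gap: 0.0005
```

```bash
python3 st.py
```

```text
t 12.13 box mm [-55.11   0.3  138.93] F [ 0.53 -0.56  0.09] 0.78 yawerr -0.0027 tilt [ 2.6e-03  6.0e-04 -1.0e+00] gap 0.0005
```

Call:
{"method": "jog_arm", "body": {"commands": [{"dp":[0.006,0,0],"turn":[0,0,0],"jaw":0},{"dp":[0.006,0,0],"turn":[0,0,0],"jaw":0},{"dp":[0.006,0,0],"turn":[0,0,0],"jaw":0},{"dp":[0.006,0,0],"turn":[0,0,0],"jaw":0},{"dp":[0.006,0,0],"turn":[0,0,0],"jaw":0},{"dp":[0.006,0,0],"turn":[0,0,0],"jaw":0},{"dp":[0.006,0,0],"turn":[0,0,0],"jaw":0},{"dp":[0.006,0,0],"turn":[0,0,0],"jaw":0}]}}

```text
time: 12.8
position: [0.5467, -0.121, 0.1407]
eef_rot: [-0.0, 0.996, -0.09, 0.002]
ft_force: [-1.7, 0.2, 0.9]
finger_gap: 0.0005
```

```bash
python3 st.py
```

```text
t 12.8 box mm [-38.47   0.21 140.65] F [-1.73 -0.07  0.89] 1.94 yawerr -0.0026 tilt [ 3.4e-03  1.0e-04 -1.0e+00] gap 0.0005
```

Contact, about 2 N. I'll continue towards upright.

Call:
{"method": "jog_arm", "body": {"commands": [{"dp":[0.006,0,0.002],"turn":[0,0,0],"jaw":0},{"dp":[0.006,0,0.002],"turn":[0,0,0],"jaw":0},{"dp":[0.006,0,0.001],"turn":[0,0,0],"jaw":0},{"dp":[0.006,0,0.001],"turn":[0,0,0],"jaw":0},{"dp":[0.006,0,0.001],"turn":[0,0,0],"jaw":0},{"dp":[0.006,0,0.001],"turn":[0,0,0],"jaw":0},{"dp":[0.006,0,0.001],"turn":[0,0,0],"jaw":0},{"dp":[0.006,0,0.001],"turn":[0,0,0],"jaw":0}]}}

```text
time: 13.47
position: [0.5624, -0.1238, 0.1373]
eef_rot: [-0.0, 0.996, -0.09, 0.002]
ft_force: [-1.5, 0.4, 1.0]
finger_gap: 0.0004
```

```bash
python3 st.py
```

```text
t 13.47 box mm [-22.52   0.17 137.31] F [-1.58  0.13  1.05] 1.9 yawerr -0.0026 tilt [ 3.3e-03  2.0e-04 -1.0e+00] gap 0.0004
```

Call:
{"method": "jog_arm", "body": {"commands": [{"dp":[0.004,0,0],"turn":[0,0,0],"jaw":0},{"dp":[0.004,0,0],"turn":[0,0,0],"jaw":0},{"dp":[0.004,0,0],"turn":[0,0,0],"jaw":0},{"dp":[0.004,0,0],"turn":[0,0,0],"jaw":0},{"dp":[0.004,0,0],"turn":[0,0,0],"jaw":0},{"dp":[0.004,0,0],"turn":[0,0,0],"jaw":0},{"dp":[0.004,0,0],"turn":[0,0,0],"jaw":0},{"dp":[0.004,0,0],"turn":[0,0,0],"jaw":0}]}}

```text
time: 14.13
position: [0.5729, -0.1257, 0.1373]
eef_rot: [-0.0, 0.996, -0.09, 0.002]
ft_force: [-3.2, 1.1, 0.6]
finger_gap: 0.0004
```

```bash
python3 st.py
```

```text
t 14.13 box mm [-11.8    0.17 137.27] F [-3.3   0.56  0.55] 3.4 yawerr -0.0026 tilt [ 3.2e-03  2.0e-04 -1.0e+00] gap 0.0004
```

Call:
{"method": "jog_arm", "body": {"commands": [{"dp":[0.0035,0,0],"turn":[0,0,0],"jaw":0},{"dp":[0.0035,0,0],"turn":[0,0,0],"jaw":0},{"dp":[0.0035,0,0],"turn":[0,0,0],"jaw":0},{"dp":[0.0035,0,0],"turn":[0,0,0],"jaw":0},{"dp":[0.0035,0,0],"turn":[0,0,0],"jaw":0},{"dp":[0.0035,0,0],"turn":[0,0,0],"jaw":0},{"dp":[0.0035,0,0],"turn":[0,0,0],"jaw":0},{"dp":[0.0035,0,0],"turn":[0,0,0],"jaw":0}]}}

```text
time: 14.8
position: [0.5817, -0.1273, 0.1371]
eef_rot: [-0.0, 0.996, -0.09, 0.001]
ft_force: [-2.0, -0.0, -0.6]
finger_gap: 0.0003
```

```bash
python3 st.py
```

```text
t 14.8 box mm [ -2.85   0.15 137.13] F [-1.92 -0.37 -0.56] 2.03 yawerr -0.0025 tilt [ 2.1e-03  4.0e-04 -1.0e+00] gap 0.0003
```

Free at 2 N, so there is no jam so far. I'll keep going.

Call:
{"method": "jog_arm", "body": {"commands": [{"dp":[0.0035,0,0],"turn":[0,0,0],"jaw":0},{"dp":[0.0035,0,0],"turn":[0,0,0],"jaw":0},{"dp":[0.0035,0,0],"turn":[0,0,0],"jaw":0},{"dp":[0.0035,0,0],"turn":[0,0,0],"jaw":0},{"dp":[0.0035,0,0],"turn":[0,0,0],"jaw":0},{"dp":[0.0035,0,0],"turn":[0,0,0],"jaw":0},{"dp":[0.0035,0,0],"turn":[0,0,0],"jaw":0},{"dp":[0.0035,0,0],"turn":[0,0,0],"jaw":0}]}}

```text
time: 15.47
position: [0.5906, -0.1289, 0.1366]
eef_rot: [-0.0, 0.996, -0.09, 0.0]
ft_force: [-2.1, 0.7, -0.7]
finger_gap: 0.0005
```

```bash
python3 st.py
```

```text
t 15.47 box mm [  6.17   0.17 136.58] F [-2.22  0.36 -0.72] 2.36 yawerr -0.0026 tilt [ 1.e-03  8.e-04 -1.e+00] gap 0.0005
```

Call:
{"method": "jog_arm", "body": {"commands": [{"dp":[0.0035,0,0],"turn":[0,0,0],"jaw":0},{"dp":[0.0035,0,0],"turn":[0,0,0],"jaw":0},{"dp":[0.0035,0,0],"turn":[0,0,0],"jaw":0},{"dp":[0.0035,0,0],"turn":[0,0,0],"jaw":0},{"dp":[0.0035,0,0],"turn":[0,0,0],"jaw":0},{"dp":[0.0035,0,0],"turn":[0,0,0],"jaw":0},{"dp":[0.0035,0,0],"turn":[0,0,0],"jaw":0},{"dp":[0.0035,0,0],"turn":[0,0,0],"jaw":0}]}}

```text
time: 16.13
position: [0.5999, -0.1307, 0.1368]
eef_rot: [-0.0, 0.996, -0.09, 0.001]
ft_force: [-2.4, 0.6, 0.1]
finger_gap: 0.0007
```

```bash
python3 st.py
```

```text
t 16.13 box mm [1.5620e+01 1.2000e-01 1.3683e+02] F [-2.51  0.11  0.06] 2.51 yawerr -0.0025 tilt [ 1.4e-03  7.0e-04 -1.0e+00] gap 0.0007
```

Call:
{"method": "jog_arm", "body": {"commands": [{"dp":[0.0025,0,0],"turn":[0,0,0],"jaw":0},{"dp":[0.0025,0,0],"turn":[0,0,0],"jaw":0},{"dp":[0.0025,0,0],"turn":[0,0,0],"jaw":0},{"dp":[0.0025,0,0],"turn":[0,0,0],"jaw":0},{"dp":[0.0025,0,0],"turn":[0,0,0],"jaw":0},{"dp":[0.0025,0,0],"turn":[0,0,0],"jaw":0},{"dp":[0.0025,0,0],"turn":[0,0,0],"jaw":0},{"dp":[0.0025,0,0],"turn":[0,0,0],"jaw":0}]}}

```text
time: 16.8
position: [0.6069, -0.132, 0.1371]
eef_rot: [-0.0, 0.996, -0.09, 0.001]
ft_force: [-0.6, 0.1, -0.3]
finger_gap: 0.0001
```

```bash
python3 st.py
```

```text
t 16.8 box mm [2.2760e+01 7.0000e-02 1.3713e+02] F [-0.57  0.02 -0.25] 0.62 yawerr -0.0026 tilt [ 2.7e-03  3.0e-04 -1.0e+00] gap 0.0001
```

Call:
{"method": "jog_arm", "body": {"commands": [{"dp":[0.002,0,0],"turn":[0,0,0],"jaw":0},{"dp":[0.002,0,0],"turn":[0,0,0],"jaw":0},{"dp":[0.002,0,0],"turn":[0,0,0],"jaw":0},{"dp":[0.002,0,0],"turn":[0,0,0],"jaw":0},{"dp":[0.002,0,0],"turn":[0,0,0],"jaw":0},{"dp":[0.002,0,0],"turn":[0,0,0],"jaw":0},{"dp":[0.002,0,0],"turn":[0,0,0],"jaw":0},{"dp":[0.002,0,0],"turn":[0,0,0],"jaw":0}]}}

```text
time: 17.47
position: [0.6115, -0.1328, 0.1371]
eef_rot: [-0.0, 0.996, -0.09, 0.0]
ft_force: [-4.9, 1.7, 2.6]
finger_gap: 0.0003
```

```bash
python3 st.py
```

```text
t 17.47 box mm [2.743e+01 6.000e-02 1.371e+02] F [-5.16  0.82  2.58] 5.83 yawerr -0.0026 tilt [ 8.e-04  7.e-04 -1.e+00] gap 0.0003
```

Call:
{"method": "jog_arm", "body": {"commands": [{"dp":[0.002,0,0],"turn":[0,0,0],"jaw":0},{"dp":[0.002,0,0],"turn":[0,0,0],"jaw":0},{"dp":[0.002,0,0],"turn":[0,0,0],"jaw":0},{"dp":[0.002,0,0],"turn":[0,0,0],"jaw":0},{"dp":[0.002,0,0],"turn":[0,0,0],"jaw":0},{"dp":[0.002,0,0],"turn":[0,0,0],"jaw":0},{"dp":[0.0025,0,0],"turn":[0,0,0],"jaw":0},{"dp":[0.0025,0,0],"turn":[0,0,0],"jaw":0}]}}

```text
time: 18.13
position: [0.6126, -0.133, 0.1367]
eef_rot: [-0.001, 0.996, -0.09, -0.006]
ft_force: [-8.2, 1.2, 3.8]
finger_gap: 0.0
```

```bash
python3 st.py
```

```text
t 18.13 box mm [2.852e+01 5.000e-02 1.367e+02] F [-8.33 -0.25  3.79] 9.16 yawerr -0.0025 tilt [-0.0117  0.0032 -0.9999] gap 0.0
```

Call:
{"method": "jog_arm", "body": {"commands": [{"dp":[-0.02,0,0],"turn":[0,0.01,0],"jaw":0},{"dp":[-0.03,0,0],"turn":[0,0,0],"jaw":0},{"dp":[-0.03,0,0],"turn":[0,0,0],"jaw":0},{"dp":[0,0,-0.06],"turn":[0,0,0],"jaw":0},{"dp":[0,0,-0.08],"turn":[0,0,0],"jaw":0},{"dp":[0,0,-0.08],"turn":[0,0,0],"jaw":0},{"dp":[0,0,-0.08],"turn":[0,0,0],"jaw":0},{"dp":[0,0,0],"turn":[0,0,0],"jaw":0}]}}

```text
time: 18.8
position: [0.5878, -0.1284, 0.2293]
eef_rot: [-0.001, 0.996, -0.09, -0.0]
ft_force: [0.1, -0.1, -0.1]
finger_gap: 0.0004
```

Call:
{"method": "jog_arm", "body": {"commands": [{"dp":[-0.07,0,0],"turn":[0,0,0],"jaw":0},{"dp":[-0.1,0,0],"turn":[0,0,0],"jaw":0},{"dp":[-0.1,0,0],"turn":[0,0,0],"jaw":0},{"dp":[-0.1,0,0],"turn":[0,0,0],"jaw":0},{"dp":[-0.06,0,0],"turn":[0,0,0],"jaw":0},{"dp":[0,0,0],"turn":[0,0,0],"jaw":0},{"dp":[0,0,0],"turn":[0,0,0],"jaw":0},{"dp":[0,0,0],"turn":[0,0,0],"jaw":0}]}}

```text
time: 19.47
position: [0.4561, -0.1042, 0.2272]
eef_rot: [0.0, 0.996, -0.09, 0.005]
ft_force: [0.1, -0.1, -0.6]
finger_gap: 0.0002
```

```bash
python3 st.py;python3 - <<'E'
from h import *
import cv2
a=viewer.grab_frame("scene")[100:260,180:380];cv2.imwrite("pics/s4.png",cv2.resize(a,None,fx=3.75,fy=3.75,interpolation=2))
p=[.5845,-.128,-.1786]
for a in(.6,.75):
  print(a,(proj("scene",w(p,[[np.sin(a)*.075,0,.095+np.cos(a)*.075]]))-[180,100])*3.75)
E
```

```text
t 19.47 box mm [-130.56    0.64  227.23] F [ 0.15 -0.03 -0.62] 0.64 yawerr -0.0025 tilt [ 0.0104 -0.0012 -0.9999] gap 0.0002
0.6 [[263.96611691 269.13603491]]
0.75 [[259.41201353 285.06436284]]
```

View pics/s4.png

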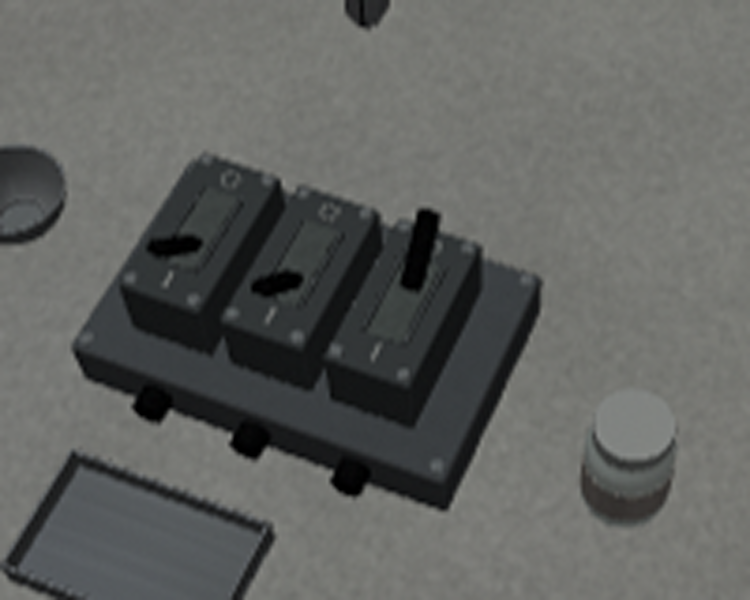

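The picture shows the middle toggle fully on, its tip at about (258,287) where 0.75 rad predicts (259,285). It leans just like the on neighbour at (175,245). The off neighbour, jar, bowl and tray are unchanged.

```bash
python3 -c "
from station import order
print(order.sign_off())"
```

```text
the job is handed in; nothing more can be done
None
```

The middle breaker was the tripped one. I reset it with closed fingers, left it fully on, and handed the job in at about 19.5 s.

- **Off stroke:** the toggle stopped at about -0.46 rad. The force rose from about 5 N of catch drag to 11.5 N with almost no further movement, so I took that as the end.
- **On stroke:** it moved freely at about 2–3 N past the 0.04–0.60 rad jam zone, so the catch had reset. It then met the on buffer at 9.2 N.
- **Last checks:** the final picture shows the toggle tip within 2–3 crop pixels (under one camera pixel) of where 0.75 rad puts it. Both neighbours, the jar, the bowl and the tray look unchanged, and the hand is clear with about 0.6 N of noise on the sensor.
- **Limits of the checks:** the highest force I read was 11.5 N. I could only read it at the end of each call, so short peaks in between were not seen. The tool tilted by up to about 0.02 rad under load, with no visible effect. No check failed or disagreed.

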